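Draw the end gate out of its slotted bin and clamp it on the gel casting tray

ROBOT

A 6-joint arm with a two-finger parallel gripper is mounted at the origin on a cart in front of the work surface, level with it; the furniture and walls round the work are solid. World frame = base frame: x ahead of the robot, y to its left, z up, the work surface at z = 0. Lengths are in m, angles in rad, forces in N, time in s.
With the tool pointing down it reaches from about 0.3 to 0.875 m from the base axis. Payload 6.4 kg.
Tool frame: the origin (TCP) lies at the very end of the fingers, on their centre line; the grasp point (between the pads) lies 19 mm behind it; z points along the fingers, y is the line along which they close (so a half turn about z gives the same grasp; the last joint's range is limited). The gripper opens to 85 mm and grips with 20 to 120 N. Pads are 22 mm wide; open, the fingers measure 114 mm over their backs; the gripper's body (76 mm by 85 mm) begins 54 mm behind the grasp point. The pads swing forward as they close: fully open they stand 13 mm farther back than shut.
Start: joints at [-1.396, 0.181, 1.607, -0, 1.354, -0.206], TCP at [0.214, -0.534, 0.231] pointing down, gripper open.
Joint ranges: [-2.99, 2.99], [-0.89, 2.07], [0.3, 2.58], [-1.14, 4.28], [0, 2.63], [-3.12, 3.12]. Speed limits (rad/s): [2.57, 2.57, 3.01, 3.14, 3.14, 3.14].

INTERFACE

Orientations are given as a unit quaternion [w, x, y, z].
In Python, from bench import ctrl, vision, job, probe_bus gives the robot as it stands (ctrl), with the cameras (vision), the job (job) and the readings (probe_bus).
- The arm moves only by the tool advance, called by a JSON object that holds its "api" and its "payload", one argument or row to a line. Schema: {"type":"object","properties":{"offsets":{"type":"array","items":{"type":"number"},"minItems":7,"maxItems":70},"only":{"type":"string"},"quiet":{"type":"boolean"},"lines":{"type":"string"}},"required":["offsets"],"additionalProperties":false}. offsets is one flat list of numbers that holds 1 to 10 rows one after another, with no inner brackets; each row has 7 numbers: dx, dy, dz in a scale on which 1.0 is 1 m, then a rotation vector rx, ry, rz in shares of 4 rad (1.0 is 4 rad), then the opening from 0.0 (shut) to 1.0 (fully open); each row is the pose to reach, as a shift and turn from the pose commanded when the call began, along the tool's axes at that moment; what a row does not reach only later rows make up. A row lasts 1/8 s, in which the tool goes at most 0.0625 m and 0.188 rad, less where a joint would pass 70% of its speed; a pose out of reach is approached as far as the arm can. The fingers move at their own pace and stop on an object; the grip force is fixed at half the most. Time passes only in rows, so rows that do not move let the fingers close. The tool returns the time, the measured TCP pose, the force, the opening and the grip force at its end. only (a regular expression) keeps the lines of the reply that match it, lines (a string "A,B") keeps lines A to B, and quiet returns only ok. Input that does not fit is refused with a message, and nothing moves.
- probe_bus.get_obs(): the state, without advancing time (a new reading comes with each control period).
- vision.camera(name): name is "scene" or "top" or "wrist"; returns the picture (480x640x3 uint8, blue, green, red); there is no depth.
- vision.camera_params(name): a dict with "fovy" (degrees; the focal length in pixels is half the picture's height over the tangent of half this angle, whatever the lens; pixels are square), "cx", "cy" (the principal point, pixels), "view" (4x4, takes a point from world to camera coordinates). Camera axes: x right, y up, looking along -z (the intrinsics and any distortion apply to the point x, -y, -z); pixel columns grow to the right and rows downward; lengths in m; the calibration is good to about 2 mm. A picture is of the moment at which its call begins: read the wrist's pose just before it. camera_params takes no time and is no camera call; for the wrist camera it gives the pose at the moment of the call.
- job.hand_in(): hands the job in; it is judged then, once.
The state is a dict: "time_s": time; "q": joint angles; "dq": joint speeds; "joint_efforts": joint torques, N m; "eef_pos": TCP position; "eef_rot": TCP orientation; "wrist_force": force on the tool from outside, world axes, zero at the start; "torque": the same for the moment, N m; "opening": opening from 0.0 (shut) to 1.0 (fully open); "grasp_force": force on a finger pad.
Only numpy, scipy, OpenCV 4.12 (cv2) and the standard library are available. Lean on these libraries where they do the work, as an engineer would, in place of code of your own. Each camera call takes 0.05 s, during which the arm holds its last target. There are 200 camera calls.

TASK

Get the gel casting stand ready for pouring: draw the aluminium end gate out of its covered bin, tilting it up through the slot and over the bin's front lip, and stand it on the bed of the casting stand across the open end of the tray, centred in front of the clamp's pad. Let go of it there, then swing the clamp lever all the way over past its dead centre until it locks and holds the gate against the tray. Leave the comb, the beaker and the dye bottle where they stand.

Things in the scene. Friction and masses are not known exactly. Their poses are not given: they have to be found in the camera images.
- gate: End gate: loose aluminium bar 150 mm long (x), 20 thick (y), 26 high (z), 0.2 kg, black rubber in both long faces, same both ways round. Origin: centre of underside. It starts standing on the bin floor along the bin's x, through the slot: 68 to 82 mm of it lie in the open pocket, its end 2 to 16 mm short of the lip; the rest is under the cover. Place it with x along the stand's x.
- gate_bin: Grey bin fixed to the bench, 206 mm long (x), 112 wide (y); walls and floor 4 mm. Origin: centre of underside; +z up; the front is -x. Back part, x -17 to +101 mm: closed, white cover, top at z 66 mm. Front part, x -101 to -17: pocket open above, 104 mm wide inside. Its side walls are as low as the lip but curve up to the cover within 40 mm of the partition (all stay within the 112 mm).
- bin_slot (a point): Foot of the slot in the partition between pocket and covered part (bin frame -15, 0, 4 mm; axes as the bin's). The partition is 4 mm thick; the slot is 34 mm wide, from the floor (z 4) up to z 53 mm, closed above.
- bin_lip (a point): Top of the pocket's front lip (bin frame -103, 0, 30 mm; axes as the bin's): 6 mm thick rounded bead. The slot's top stops a level lift, the lip stops a level pull: raise the gate's front end over the lip with the tail low (it then slopes 10 to 20 degrees) and draw it out forward.
- casting_stand: Casting stand, fixed: bed plate 180 mm (x) by 345 (y, -195 to +150), top at z 10 mm. Origin: underside, middle of the free bed. Push clamp at x = 0, y -180 to -95: guide and plates 32 mm wide, up to z 67. Free flat bed for the gate: from the open pad's face (y -44 at lever 0, -38 at 0.15) to the tray (y +12.5). The clamp slides the gate home over the bed and squares it.
- tray_end (a point): Middle of the lower edge of the clear tray's open end, on the bed (stand frame 0, 12.5, 10 mm; axes as the stand's). A gate in place has its origin at 0, -10, 0 mm from here. The fixed tray runs 125 mm to +y; it is 85 mm wide with side walls 4 mm thick, 28 high, 76 mm apart inside; from 9 mm behind its end strips 10 mm high flank it, out to x +-52.
- clamp_lever (a joint): Clamp lever angle, rad. 0: upright, leaning 0.10 rad to the tray; grows as the lever swings away from the tray and down, to its stop at 1.45 (13 degrees above level). Starts at 0 to 0.15, stays where left. The spindle moves 41 mm to the tray, grips a gate from about 1.0, has its dead centre at 1.33 and is locked beyond. Needs 1 N at the grip, about 3 N near the dead centre, then snaps over.
- lever_pivot (a point): Middle of the lever's hinge axis, which is the stand's x direction (stand frame 0, -150, 60 mm; axes as the stand's).
- lever_grip (a point): Point on the axis of the lever's black round grip, 85 mm from the pivot. The grip is a rod of 17 mm diameter pointing straight away from the pivot, from 37 to 117 mm from it.
- clamp_pad: Black rubber pad on the spindle's tip, 20 mm in diameter. Origin: centre of its face, 14 mm above the bed; axes as the stand's. Springy: gives up to 8 mm at 6 N per mm.
- comb: White gel comb lying flat, 27 x 100 x 9 mm; a bystander.
- beaker: Glass beaker, 68 mm in diameter, 87 mm high; a bystander.
- dye_bottle: Amber bottle with white cap, 46 mm in diameter, 95 mm high; a bystander.

How it is judged:
On the way, in this order (a step that is already met when the one before it is completed fails the run):
1. the gate is drawn out of the bin, clear of slot and lip (distance between gate and bin_slot above 0.13 m and height (world z) of gate above 0.02 m), for 0.1 s.
2. the gate stands on the bed between tray and pad, let go, the lever still open (value of joint clamp_lever below 0.5 rad and z of gate in the frame of tray_end between -0.003 and 0.004 m and x of gate in the frame of tray_end between -0.03 and 0.03 m and y of gate in the frame of tray_end between -0.052 and -0.008 m and angle between the x axis of gate and the x axis of tray_end, either way round below 0.2 rad and contact force between the fingers and gate below 0.5 N and linear speed of gate below 0.02 m/s), for 0.2 s.
At the end, for the whole second after the job is handed in: Lever locked beyond dead centre (over 1.38 rad), pad pressing on the gate with over 8 N; gate at rest and upright (0.06 rad) on the bed (4 mm), against the tray's open end (2.5 mm), parallel to it (0.05 rad), centred on it within 30 mm; bystanders within 20 mm of their start (value of joint clamp_lever above 1.38 rad and contact force between clamp_pad and gate above 8 N and z of gate in the frame of tray_end between -0.003 and 0.004 m and x of gate in the frame of tray_end between -0.03 and 0.03 m and y of gate in the frame of tray_end between -0.0125 and -0.0075 m and angle between the x axis of gate and the x axis of tray_end, either way round below 0.05 rad and angle between gate's own z axis and vertical below 0.06 rad and linear speed of gate below 0.01 m/s); the robot touches nothing.
It fails at once if a bystander (comb, beaker, dye bottle) is shifted by more than 20 mm (distance of any of comb, beaker, dye_bottle from where it was at the start of the episode above 0.02 m).
It also fails if it takes over 51 s, if anything falls off the work surface, if the arm or the gripper's body presses on something with over 40 N, if the wrist force passes 120 N, or if a joint passes its speed limit or range.

## Working session

There is one attempt and no reset: what is moved stays moved. The work goes in short steps, Python scripts to look and compute and a tool call to move; the robot and the scene stay as the last step left them, time stands still between calls to the robot, and variables do not carry over. Pictures are saved under pics/ and viewed, at most 13 in all, crops included, and the job is handed in when it is done.

```bash
ls; mkdir -p pics
```

Run:
```python
from bench import ctrl, vision, job, probe_bus
import cv2
for n in("scene","top"):
    im=vision.camera(n); cv2.imwrite(f"pics/{n}0.png",im)
    p=vision.camera_params(n); print(n,p)
o=probe_bus.get_obs(); print(o)
```

```text
bench.py
pics
scene {'fovy': 45.99524258996808, 'cx': 322.273735129453, 'cy': 235.64619892634676, 'view': array([[-0.74257728, -0.66963875,  0.01276428,  0.44231791],
       [ 0.50211478, -0.5439917 ,  0.67227508, -0.33453475],
       [-0.44323778,  0.50562534,  0.74019138, -1.26899005],
       [ 0.        ,  0.        ,  0.        ,  1.        ]])}
top {'fovy': 44.41587958346099, 'cx': 327.2391792278782, 'cy': 235.58474258650458, 'view': array([[-0.01823748, -0.99980999, -0.00688317,  0.03720407],
       [ 0.98698996, -0.01910269,  0.15964305, -0.56357487],
       [-0.15974421, -0.00388213,  0.98715081, -1.32266379],
       [ 0.        ,  0.        ,  0.        ,  1.        ]])}
{'time_s': 0.1, 'q': array([-1.39629088e+00,  1.81441120e-01,  1.60789085e+00,  2.72658860e-05,
        1.35382027e+00, -2.06279682e-01]), 'dq': array([-0.00076767, -0.00259229, -0.00313433, -0.00093136, -0.00010434,
       -0.0019069 ]), 'joint_efforts': array([-3.13632768e-05, -4.45882595e+01, -3.52238560e+01, -2.41499738e-04,
        4.19675474e-03,  4.10206133e-05]), 'eef_pos': array([ 0.21364666, -0.53330733,  0.23049696]), 'eef_rot': array([-7.79479712e-04,  9.81930279e-01,  1.89241430e-01,  2.56974062e-05]), 'wrist_force': array([ 0.31076597, -0.30599848,  0.00184671]), 'torque': array([-0.00720681,  0.00323131, -0.02444129]), 'grasp_force': 0.0, 'opening': 1.0004082015809401}
```

View pics/scene0.png

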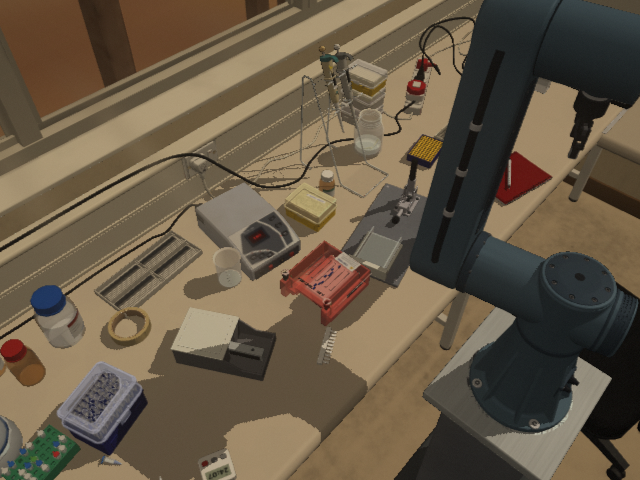

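View pics/top0.png

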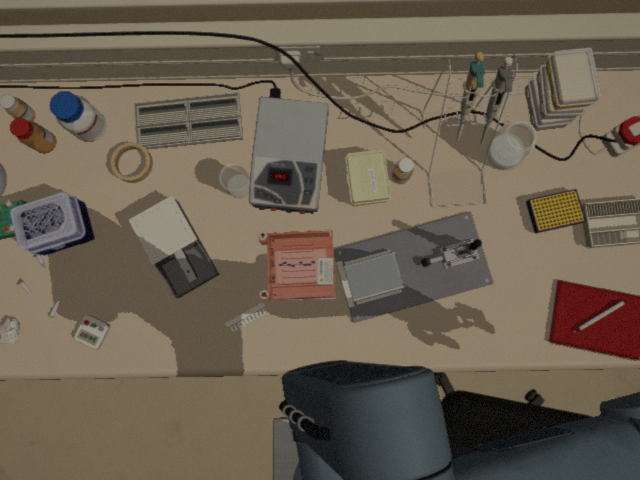

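The scene shows the bin (pocket and gate) at about (225,345) and the stand at about (385,235). In the top view the bin is near (175,245) and the stand near (415,265), with its lever at (465,245). I'll enlarge both.

Run:
```python
import cv2,numpy as np
im=cv2.imread("pics/top0.png")
def crop(n,x0,y0,w,h,s):
    c=cv2.resize(im[y0:y0+h,x0:x0+w],None,fx=s,fy=s,interpolation=cv2.INTER_CUBIC)
    c=np.uint8(255*(c/255.)**0.6)
    for k in range(0,w,10): cv2.line(c,(k*s,0),(k*s,6 if k%50 else 14),(0,0,255),1); cv2.putText(c,str(x0+k),(k*s,22),0,.35,(0,0,255),1)
    for k in range(0,h,10): cv2.line(c,(0,k*s),(6,k*s),(0,0,255),1); cv2.putText(c,str(y0+k),(8,k*s+4),0,.35,(0,0,255),1)
    cv2.imwrite(n,c)
crop("pics/binc.png",120,190,110,115,5)
crop("pics/stc.png",330,205,170,120,4)
```

```text
(no output)
```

View pics/binc.png

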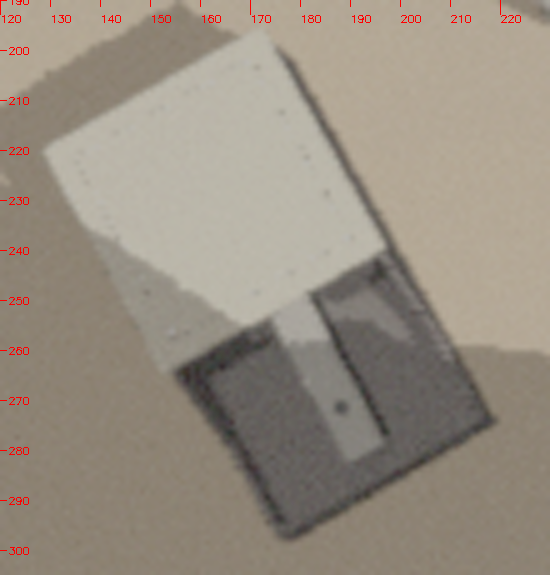

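View pics/stc.png

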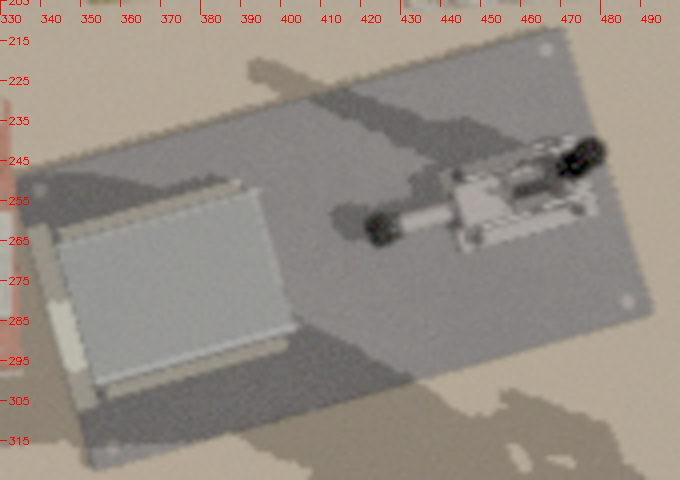

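The crops show the bin cover corners at crop px (45,150), (262,28), (388,247) and (165,372), and the lip corners at (493,422) and (288,540). The gate front end is at (350,462)–(387,435). The bed corners are (565,28), (652,312), (95,468) and (15,170), the tray end corners (258,192) and (297,327), and the lever tip about (592,150).

Create h.py:
```python
import numpy as np
from bench import ctrl, vision, job, probe_bus
from scipy.optimize import least_squares
from scipy.spatial.transform import Rotation as R
def proj(p,P):
    P=np.atleast_2d(P); c=P@p['view'][:3,:3].T+p['view'][:3,3]
    f=240/np.tan(np.radians(p['fovy'])/2)
    return np.c_[p['cx']+f*c[:,0]/-c[:,2], p['cy']-f*c[:,1]/-c[:,2]]
def ray(p,uv,z):
    f=240/np.tan(np.radians(p['fovy'])/2); V=p['view']; C=-V[:3,:3].T@V[:3,3]
    d=V[:3,:3].T@np.array([(uv[0]-p['cx'])/f,-(uv[1]-p['cy'])/f,-1]); return C+d*(z-C[2])/d[2]
def place(s,L):
    L=np.atleast_2d(L)*1e-3; c,n=np.cos(s[2]),np.sin(s[2])
    return np.c_[s[0]+c*L[:,0]-n*L[:,1], s[1]+n*L[:,0]+c*L[:,1], L[:,2]]
def fit(p,L,uv,s0):
    r=least_squares(lambda s:(proj(p,place(s,L))-uv).ravel(),s0,loss='soft_l1'); return r.x,r.fun.reshape(-1,2).round(2)
```

Run:
```python
from h import *
p=vision.camera_params("top")
full=lambda a,x0,y0,s:(np.array(a)+.5)/s-.5+[x0,y0]
b,e=fit(p,[(101,56,66),(101,-56,66),(-17,-56,66),(-17,56,66),(-105.5,-56,28),(-105.5,56,28)],
 full([(45,150),(262,28),(388,247),(165,372),(493,422),(288,540)],120,190,5),[.5,.3,.5])
print("bin",b.round(4),e.tolist())
g=[ray(p,q,.030) for q in full([(350,462),(387,435)],120,190,5)]
c,n=np.cos(b[2]),np.sin(b[2])
for w in g: d=w[:2]-b[:2]; print("gate end in bin mm",(np.array([c*d[0]+n*d[1],-n*d[0]+c*d[1]])*1e3).round(1))
s,e=fit(p,[(90,-195,10),(-90,-195,10),(-90,150,10),(90,150,10),(42.5,12.5,38),(-42.5,12.5,38)],
 full([(565,28),(652,312),(95,468),(15,170),(258,192),(297,327)],330,205,4),[.5,-.1,.2])
print("stand",s.round(4),e.tolist())
for L in (0,.07,.15):
  f=L-.1; print(L,proj(p,place(s,[0,-150-117*np.sin(f),60+117*np.cos(f)])).round(1), proj(p,place(s,[0,-44+6*L/.15,24])).round(1))
print("bin front dir deg",np.degrees(b[2]),np.degrees(s[2]))
T=R.from_quat(probe_bus.get_obs()['eef_rot'],scalar_first=True).as_matrix(); print(T.round(3))
```

```text
bin [0.5463 0.3837 0.5189] [[0.73, 0.34], [0.01, 0.42], [-0.77, -0.25], [0.77, -0.36], [0.11, -0.6], [-1.02, 0.45]]
gate end in bin mm [-89.1  11. ]
gate end in bin mm [-86.9  -9.9]
stand [ 0.4884 -0.1514  0.2426] [[0.03, -0.46], [0.93, 1.0], [-1.3, 0.23], [-1.3, 0.89], [0.29, -1.9], [0.7, -0.36]]
0 [[476.3 242.8]] [[422.  262.7]]
0.07 [[480.1 241.8]] [[420.8 263. ]]
0.15 [[484.4 240.6]] [[419.5 263.4]]
bin front dir deg 29.730088618742652 13.899522734590892
[[ 0.928  0.372 -0.   ]
 [ 0.372 -0.928  0.002]
 [ 0.    -0.002 -1.   ]]
```

Add to h.py:
```python
B=np.array([.5463,.3837,.5189]); S=np.array([.4884,-.1514,.2426])
def go(frame,mm,yaw=None,tilt=0):
    """delta from present TCP to mm in frame; tool x = frame x, tool z down, then tilt about tool y"""
    o=probe_bus.get_obs(); M=R.from_quat(o['eef_rot'],scalar_first=True)
    a=frame[2] if yaw is None else yaw
    T=R.from_euler('z',a)*R.from_euler('x',np.pi)*R.from_euler('y',tilt)
    d=M.inv().apply(place(frame,mm)[0]-o['eef_pos']); r=(M.inv()*T).as_rotvec()
    print(round(o['time_s'],2),"d",d.round(4).tolist(),"r",r.round(3).tolist(),"dist",np.linalg.norm(d).round(3))
```

```bash
python3 -c "
from h import *
go(B,[-74,.5,230]); print(place(B,[-74,.5,0]))"
```

```text
0.1 d [0.5763, -0.718, 0.0018] r [-0.001, -0.0, -0.138] dist 0.921
[[0.48179301 0.34743572 0.        ]]
```

The manual's scale: turns go in shares of 4 rad. Converting my numbers, -0.138 rad / 4 = -0.0345.

{"api": "advance", "payload": {
  "offsets": [0.576, -0.718, 0, 0, 0, -0.0345, 0.6, 0.576, -0.718, 0, 0, 0, -0.0345, 0.6, 0.576, -0.718, 0, 0, 0, -0.0345, 0.6, 0.576, -0.718, 0, 0, 0, -0.0345, 0.6, 0.576, -0.718, 0, 0, 0, -0.0345, 0.6, 0.576, -0.718, 0, 0, 0, -0.0345, 0.6, 0.576, -0.718, 0, 0, 0, -0.0345, 0.6, 0.576, -0.718, 0, 0, 0, -0.0345, 0.6, 0.576, -0.718, 0, 0, 0, -0.0345, 0.6, 0.576, -0.718, 0, 0, 0, -0.0345, 0.6]
}}

```text
time_s: 1.35
eef_pos: [0.3958, 0.0662, 0.2315]
eef_rot: [0.0, 0.967, 0.257, 0.0]
wrist_force: [1.3, -0.7, 0.8]
opening: 0.599
grasp_force: 0.0
```

```bash
python3 -c "
from h import *
go(B,[-74,.5,230])"
```

```text
1.35 d [0.2141, -0.2015, 0.0015] r [0.001, -0.001, 0.0] dist 0.294
```

{"api": "advance", "payload": {
  "offsets": [0.214, -0.2, 0.05, 0, 0, 0, 0.6, 0.214, -0.2, 0.05, 0, 0, 0, 0.6, 0.214, -0.2, 0.05, 0, 0, 0, 0.6, 0.214, -0.2, 0.05, 0, 0, 0, 0.6, 0.214, -0.2, 0.05, 0, 0, 0, 0.6, 0.214, -0.2, 0.05, 0, 0, 0, 0.6, 0.214, -0.2, 0.05, 0, 0, 0, 0.6]
}}

```text
time_s: 2.22
eef_pos: [0.4817, 0.3435, 0.1806]
eef_rot: [0.0, 0.966, 0.257, -0.001]
wrist_force: [-0.0, -0.9, -1.4]
opening: 0.604
grasp_force: 0.0
```

Run:
```python
from h import *
import cv2
p=vision.camera_params("wrist"); im=vision.camera("wrist")
for q in [(-88,10.5,30),(-88,-9.5,30),(-17,10.5,30),(-17,-9.5,30),(-100,0,30),(-17,17,30),(-17,-17,30)]:
    u=proj(p,place(B,q))[0]; print(q,u.round(0)); cv2.circle(im,tuple(int(v) for v in u),3,(0,0,255),1)
cv2.imwrite("pics/w1.png",im); go(B,[-74,.5,40]); print(p['fovy'])
```

```text
(-88, 10.5, 30) [301. 234.]
(-88, -9.5, 30) [326. 234.]
(-17, 10.5, 30) [300. 143.]
(-17, -9.5, 30) [326. 143.]
(-100, 0, 30) [314. 248.]
(-17, 17, 30) [291. 143.]
(-17, -17, 30) [336. 143.]
2.27 d [0.0021, -0.0038, 0.1411] r [0.0, 0.001, -0.0] dist 0.141
65.13341978138907
```

View pics/w1.png

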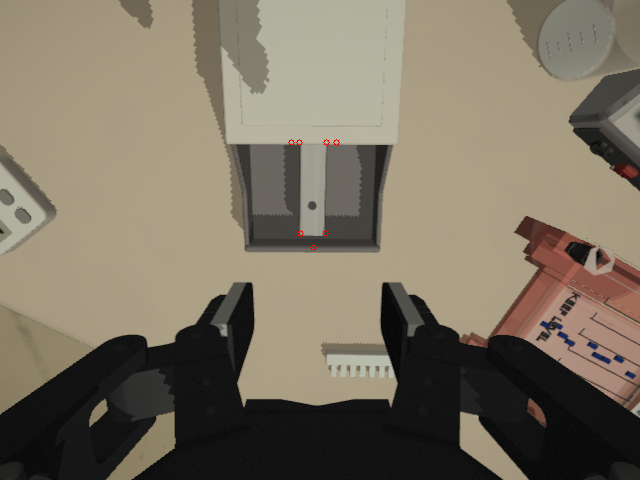

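The wrist view shows the gate end at (301–326,235), matching the projected marks within about 1 px, with the slot and lip lined up. I'll check the camera offset and then descend.

```bash
python3 -c "
from h import *
o=probe_bus.get_obs();V=vision.camera_params('wrist')['view'];C=-V[:3,:3].T@V[:3,3]
print('cam in tool',R.from_quat(o['eef_rot'],scalar_first=True).inv().apply(C-o['eef_pos']).round(3)); go(B,[-74,.3,8])"
```

```text
cam in tool [ 0.065 -0.    -0.142]
2.27 d [0.0022, -0.0037, 0.1731] r [0.0, 0.001, -0.0] dist 0.173
```

{"api": "advance", "payload": {
  "offsets": [0.002, -0.004, 0.06, 0, 0, 0, 0.55, 0.002, -0.004, 0.12, 0, 0, 0, 0.55, 0.002, -0.004, 0.15, 0, 0, 0, 0.55, 0.002, -0.004, 0.172, 0, 0, 0, 0.55, 0.002, -0.004, 0.172, 0, 0, 0, 0.55, 0.002, -0.004, 0.172, 0, 0, 0, 0.55]
}}

```text
time_s: 3.02
eef_pos: [0.4831, 0.3481, 0.0108]
eef_rot: [-0.0, 0.967, 0.256, 0.001]
wrist_force: [-0.2, 0.4, -0.0]
opening: 0.55
grasp_force: 0.0
```

```bash
python3 -c "
from h import *
go(B,[-74,.3,8])"
```

```text
3.02 d [-0.0015, 0.0001, 0.0028] r [0.0, -0.002, -0.001] dist 0.003
```

{"api": "advance", "payload": {
  "offsets": [0, 0, 0, 0, 0, 0, 0.3, 0, 0, 0, 0, 0, 0, 0.1, 0, 0, 0, 0, 0, 0, 0.1, 0, 0, 0, 0, 0, 0, 0.1, 0, 0, 0, 0, 0, 0, 0.1, 0, 0, 0, 0, 0, 0, 0.1]
}}

```text
time_s: 3.78
eef_pos: [0.4832, 0.3488, 0.011]
eef_rot: [-0.0, 0.967, 0.257, 0.001]
wrist_force: [-0.6, -1.6, 7.1]
opening: 0.22
grasp_force: 59.6
```

```bash
python3 -c "
from h import *
go(B,[-74,.3,8])"
```

```text
3.77 d [-0.002, 0.0007, 0.003] r [0.001, -0.003, 0.0] dist 0.004
```

Scaled: -0.15 rad / 4 = -0.0375.

{"api": "advance", "payload": {
  "offsets": [0.0005, 0, -0.0075, 0, -0.0125, 0, 0.1, 0.0015, 0, -0.0145, 0, -0.025, 0, 0.1, 0.003, 0, -0.0215, 0, -0.0375, 0, 0.1, 0.004, 0, -0.0285, 0, -0.05, 0, 0.1, 0.004, 0, -0.0285, 0, -0.05, 0, 0.1, 0.004, 0, -0.0285, 0, -0.05, 0, 0.1]
}}

```text
time_s: 4.53
eef_pos: [0.4851, 0.3503, 0.0374]
eef_rot: [0.026, 0.962, 0.255, -0.096]
wrist_force: [1.4, -0.6, -1.1]
opening: 0.22
grasp_force: 58.6
```

```bash
python3 -c "
from h import *
go(B,[-70,.3,39.5],tilt=-.2)"
```

```text
4.53 d [-0.0007, 0.001, -0.002] r [-0.0, -0.0, 0.0] dist 0.002
```

Run:
```python
from h import *
import cv2
im=vision.camera("scene")[290:400,150:300]; cv2.imwrite("pics/s2.png",cv2.resize(im,None,fx=5,fy=5,interpolation=cv2.INTER_CUBIC))
```

```text
(no output)
```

View pics/s2.png

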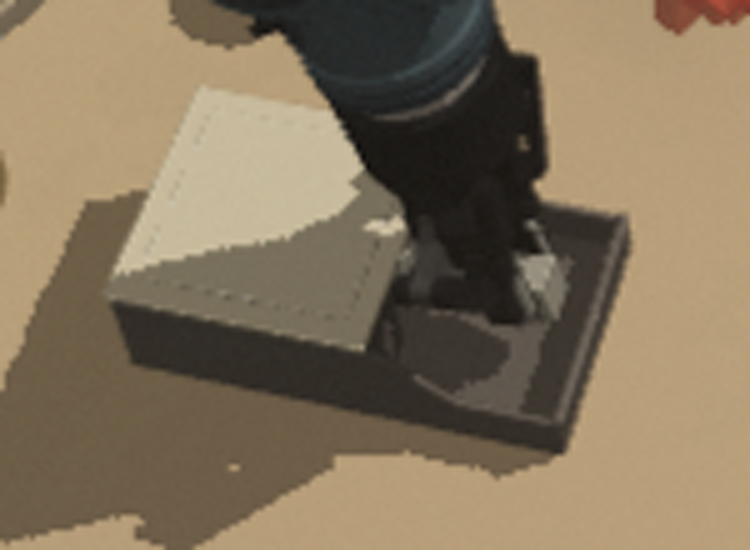

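The picture shows the gate's end (540,285) held and raised with the fingers. The measured tilt is 0.2, so I'll draw it along its own axis, the first part slowly.

{"api": "advance", "payload": {
  "offsets": [-0.012, 0, -0.001, 0, 0, 0, 0.1, -0.025, 0, -0.001, 0, 0, 0, 0.1, -0.04, 0, -0.001, 0, 0, 0, 0.1, -0.055, 0, -0.001, 0, 0, 0, 0.1, -0.055, 0, -0.001, 0, 0, 0, 0.1]
}}

```text
time_s: 5.2
eef_pos: [0.4374, 0.3231, 0.0499]
eef_rot: [0.026, 0.962, 0.255, -0.097]
wrist_force: [0.0, 0.8, -2.2]
opening: 0.219
grasp_force: 58.5
```

{"api": "advance", "payload": {
  "offsets": [-0.03, 0, 0, 0, 0, 0, 0.1, -0.06, 0, 0, 0, 0, 0, 0.1, -0.09, 0, -0.003, 0, 0, 0, 0.1, -0.12, 0, -0.01, 0, 0, 0, 0.1, -0.13, 0, -0.03, 0, 0, 0, 0.1, -0.13, 0, -0.07, 0, 0, 0, 0.1, -0.13, 0, -0.1, 0, 0, 0, 0.1, -0.13, 0, -0.1, 0, 0, 0, 0.1, -0.13, 0, -0.1, 0, 0, 0, 0.1]
}}

```text
time_s: 6.32
eef_pos: [0.3448, 0.2701, 0.1725]
eef_rot: [0.026, 0.962, 0.255, -0.097]
wrist_force: [0.1, -0.4, -2.1]
opening: 0.218
grasp_force: 58.8
```

Run:
```python
from h import *
import cv2
go(S,[-61,-12,180])
im=vision.camera("scene")[200:440,120:440]; cv2.imwrite("pics/s3.png",cv2.resize(im,None,fx=2.4,fy=2.4,interpolation=cv2.INTER_CUBIC))
```

```text
6.33 d [-0.1448, 0.4322, 0.0218] r [0.028, 0.2, 0.275] dist 0.456
```

View pics/s3.png

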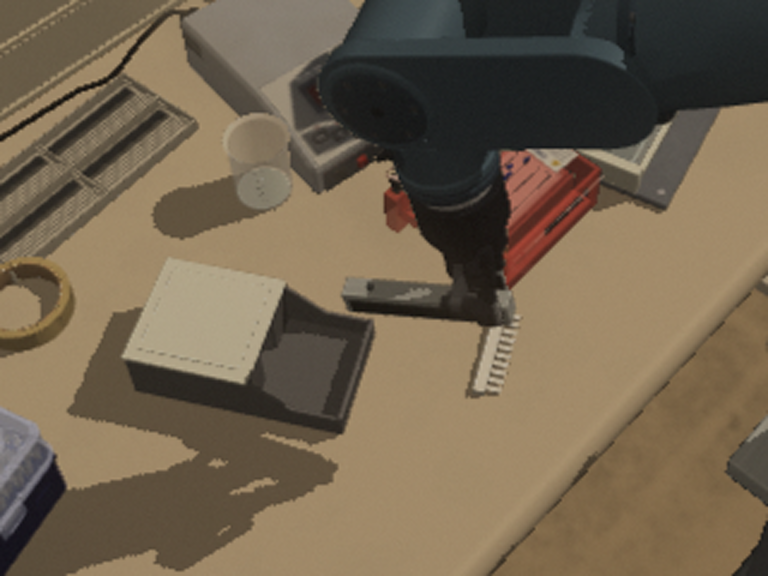

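The gate is held clear of the bin (345–500,290), with the comb, beaker and bin untouched. Next I'll carry it over the stand.

Scaled: 0.275 rad / 4 = 0.0688.

{"api": "advance", "payload": {
  "offsets": [-0.143, 0.432, 0.03, 0.007, 0.05, 0.0688, 0.1, -0.143, 0.432, 0.03, 0.007, 0.05, 0.0688, 0.1, -0.143, 0.432, 0.03, 0.007, 0.05, 0.0688, 0.1, -0.143, 0.432, 0.03, 0.007, 0.05, 0.0688, 0.1, -0.143, 0.432, 0.03, 0.007, 0.05, 0.0688, 0.1, -0.143, 0.432, 0.03, 0.007, 0.05, 0.0688, 0.1, -0.143, 0.432, 0.03, 0.007, 0.05, 0.0688, 0.1, -0.143, 0.432, 0.03, 0.007, 0.05, 0.0688, 0.1, -0.143, 0.432, 0.03, 0.007, 0.05, 0.0688, 0.1, -0.143, 0.432, 0.03, 0.007, 0.05, 0.0688, 0.1]
}}

```text
time_s: 7.62
eef_pos: [0.432, -0.1755, 0.1715]
eef_rot: [-0.001, 0.993, 0.122, -0.0]
wrist_force: [-0.8, -0.2, -2.2]
opening: 0.221
grasp_force: 59.2
```

Run:
```python
from h import *
import cv2
go(S,[-59,-12,50])
p=vision.camera_params("wrist"); im=vision.camera("wrist")
for q in [(-42.5,12.5,38),(42.5,12.5,38),(42.5,60,38),(0,-44,24),(90,-100,10),(-90,-100,10),(90,100,10)]:
    u=proj(p,place(S,q))[0]; print(q,u.round(0)); cv2.circle(im,tuple(int(v) for v in u),3,(0,0,255),1)
cv2.imwrite("pics/w2.png",im)
```

```text
7.62 d [0.0016, 0.0025, 0.1215] r [-0.003, 0.0, 0.001] dist 0.122
(-42.5, 12.5, 38) [288. 201.]
(42.5, 12.5, 38) [285.  77.]
(42.5, 60, 38) [216.  77.]
(0, -44, 24) [364. 141.]
(90, -100, 10) [443.  12.]
(-90, -100, 10) [424. 251.]
(90, 100, 10) [166.  12.]
```

View pics/w2.png

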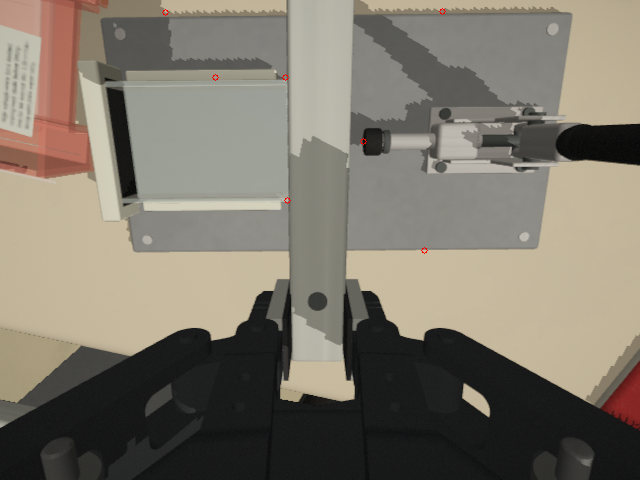

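The wrist view shows the gate straight in the fingers (columns 290–348). The tray end is near column 288 and the pad near (366,141), both matching the projections. Lowering.

{"api": "advance", "payload": {
  "offsets": [0.0016, 0.0025, 0.05, 0, 0, 0, 0.1, 0.0016, 0.0025, 0.1, 0, 0, 0, 0.1, 0.0016, 0.0025, 0.13, 0, 0, 0, 0.1, 0.0016, 0.0025, 0.143, 0, 0, 0, 0.1, 0.0016, 0.0025, 0.15, 0, 0, 0, 0.1, 0.0016, 0.0025, 0.15, 0, 0, 0, 0.1, 0.0016, 0.0025, 0.15, 0, 0, 0, 0.1]
}}

```text
time_s: 8.55
eef_pos: [0.436, -0.1796, 0.0237]
eef_rot: [0.0, 0.993, 0.121, 0.001]
wrist_force: [-0.2, 0.5, -1.3]
opening: 0.22
grasp_force: 59.1
```

```bash
python3 -c "
from h import *
go(S,[-59,-12,17])"
```

```text
8.55 d [-0.0014, -0.0028, 0.0067] r [0.001, -0.003, 0.0] dist 0.007
```

{"api": "advance", "payload": {
  "offsets": [0, 0, 0.0025, 0, 0, 0, 0.1, 0, 0, 0.0045, 0, 0, 0, 0.1, 0, 0, 0.0045, 0, 0, 0, 0.1]
}}

```text
time_s: 8.93
eef_pos: [0.435, -0.1791, 0.0179]
eef_rot: [-0.0, 0.993, 0.121, 0.0]
wrist_force: [-0.7, 0.2, -2.1]
opening: 0.215
grasp_force: 59.1
```

{"api": "advance", "payload": {
  "offsets": [0, 0, 0.0015, 0, 0, 0, 0.1, 0, 0, 0.0015, 0, 0, 0, 0.1]
}}

```text
time_s: 9.18
eef_pos: [0.4352, -0.1792, 0.017]
eef_rot: [-0.0, 0.993, 0.121, 0.001]
wrist_force: [-3.1, 1.1, 5.3]
opening: 0.219
grasp_force: 60.1
```

Contact with the bed (+5 N). I'll release with a small opening.

{"api": "advance", "payload": {
  "offsets": [0, 0, 0, 0, 0, 0, 0.3, 0, 0, 0, 0, 0, 0, 0.38, 0, 0, 0, 0, 0, 0, 0.38, 0, 0, -0.001, 0, 0, 0, 0.38, 0, 0, -0.001, 0, 0, 0, 0.38]
}}

```text
time_s: 9.8
eef_pos: [0.4352, -0.1792, 0.0176]
eef_rot: [-0.0, 0.993, 0.121, 0.001]
wrist_force: [-0.1, -0.2, 0.4]
opening: 0.383
grasp_force: 0.0
```

{"api": "advance", "payload": {
  "offsets": [0, 0, -0.02, 0, 0, 0, 0.38, 0, 0, -0.05, 0, 0, 0, 0.38, 0, 0, -0.1, 0, 0, 0, 0.38, 0, 0, -0.16, 0, 0, 0, 0.38, 0, 0, -0.2, 0, 0, 0, 0.38, 0, 0, -0.2, 0, 0, 0, 0.38, 0, 0, -0.2, 0, 0, 0, 0.1]
}}

```text
time_s: 10.68
eef_pos: [0.4344, -0.1789, 0.2167]
eef_rot: [-0.001, 0.993, 0.121, 0.0]
wrist_force: [0.4, -0.5, -0.3]
opening: 0.183
grasp_force: 0.0
```

Run:
```python
from h import *
import cv2
p=vision.camera_params("wrist"); im=vision.camera("wrist")
for q in [(-75,-2,36),(-75,-22,36),(75,-2,36),(75,-22,36),(0,-44,24)]:
    u=proj(p,place(S,q))[0]; cv2.circle(im,tuple(int(v) for v in u),3,(0,0,255),1)
cv2.imwrite("pics/w3.png",im); print(probe_bus.get_obs()['eef_pos'])
```

```text
[ 0.43407865 -0.1786382   0.21600639]
```

View pics/w3.png

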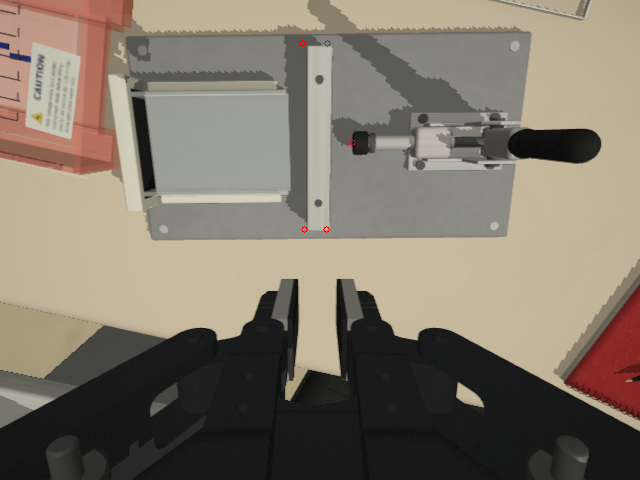

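The gate stands clear of tray and pad, at columns 307–331 with ends at rows 44 and 230, centred and released. Next I'll rotate and move the closed fingers to the tray side of the lever.

Scaled: 1.57 rad / 4 = 0.3925.

{"api": "advance", "payload": {
  "offsets": [0.02, 0.03, -0.02, 0, 0, 0.047, 0, 0.04, 0.06, -0.02, 0, 0, 0.094, 0, 0.059, 0.078, -0.02, 0, 0, 0.14, 0, 0.059, 0.078, -0.02, 0, 0, 0.1875, 0, 0.059, 0.078, -0.02, 0, 0, 0.235, 0, 0.059, 0.078, -0.02, 0, 0, 0.2825, 0, 0.059, 0.078, -0.02, 0, 0, 0.33, 0, 0.059, 0.078, -0.02, 0, 0, 0.375, 0, 0.059, 0.078, -0.02, 0, 0, 0.3925, 0, 0.059, 0.078, -0.02, 0, 0, 0.3925, 0]
}}

```text
time_s: 11.98
eef_pos: [0.5102, -0.2403, 0.2355]
eef_rot: [-0.001, 0.788, -0.616, -0.002]
wrist_force: [-0.8, -0.9, -0.8]
opening: 0.002
grasp_force: 0.0
```

Run:
```python
from h import *
go(S,[0,-90,150],yaw=S[2]-np.pi/2)
for L in (.1,.3,.5,.7,.9,1.1,1.2,1.3,1.4,1.45,1.5):
    f=L-.1; print(L,np.round([-(-150-88*np.sin(f)+8.5*np.cos(f)+11+90)/1e3, -(60+88*np.cos(f)+8.5*np.sin(f)-150)/1e3],4))
```

```text
11.97 d [-0.0012, -0.0003, 0.0855] r [0.001, 0.003, 0.002] dist 0.086
0.1 [0.0405 0.002 ]
0.3 [0.0582 0.0021]
0.5 [0.0754 0.0056]
0.7 [0.0917 0.0126]
0.9 [0.1062 0.0226]
1.1 [0.1185 0.0353]
1.2 [0.1236 0.0425]
1.3 [0.1279 0.0502]
1.4 [0.1315 0.0583]
1.45 [0.133  0.0624]
1.5 [0.1343 0.0667]
```

{"api": "advance", "payload": {
  "offsets": [-0.001, 0, 0.04, 0, 0, 0, 0, -0.001, 0, 0.075, 0, 0, 0, 0, -0.001, 0, 0.0855, 0, 0, 0, 0, 0.015, 0, 0.0855, 0, 0, 0, 0, 0.03, 0, 0.0855, 0, 0, 0, 0, 0.041, 0, 0.0865, 0, 0, 0, 0, 0.05, 0, 0.0865, 0, 0, 0, 0, 0.059, 0, 0.0875, 0, 0, 0, 0, 0.059, 0, 0.0875, 0, 0, 0, 0]
}}

```text
time_s: 13.1
eef_pos: [0.5252, -0.2987, 0.1499]
eef_rot: [-0.001, 0.788, -0.616, 0.0]
wrist_force: [0.3, 0.2, -0.1]
opening: -0.002
grasp_force: 0.0
```

```bash
python3 -c "
from h import *
go(S,[0,-90,150],yaw=S[2]-np.pi/2)"
```

```text
13.1 d [-0.0618, 0.0004, -0.0] r [-0.001, 0.0, 0.0] dist 0.062
```

{"api": "advance", "payload": {
  "offsets": [0.008, 0, 0.001, 0, 0, 0, 0, 0.016, 0, 0.004, 0, 0, 0, 0, 0.024, 0, 0.007, 0, 0, 0, 0, 0.032, 0, 0.011, 0, 0, 0, 0, 0.039, 0, 0.016, 0, 0, 0, 0, 0.046, 0, 0.021, 0, 0, 0, 0, 0.052, 0, 0.027, 0, 0, 0, 0, 0.058, 0, 0.033, 0, 0, 0, 0, 0.058, 0, 0.033, 0, 0, 0, 0]
}}

```text
time_s: 14.22
eef_pos: [0.539, -0.3545, 0.1163]
eef_rot: [-0.001, 0.788, -0.616, -0.0]
wrist_force: [-0.0, -0.2, 0.3]
opening: -0.002
grasp_force: 0.4
```

Run:
```python
from h import *
import cv2
go(S,[0,-90,150],yaw=S[2]-np.pi/2)
im=vision.camera("scene")[120:320,300:540]; cv2.imwrite("pics/s4.png",cv2.resize(im,None,fx=3,fy=3,interpolation=cv2.INTER_CUBIC))
```

```text
14.22 d [-0.1193, 0.0002, -0.0336] r [-0.001, 0.001, 0.001] dist 0.124
```

View pics/s4.png

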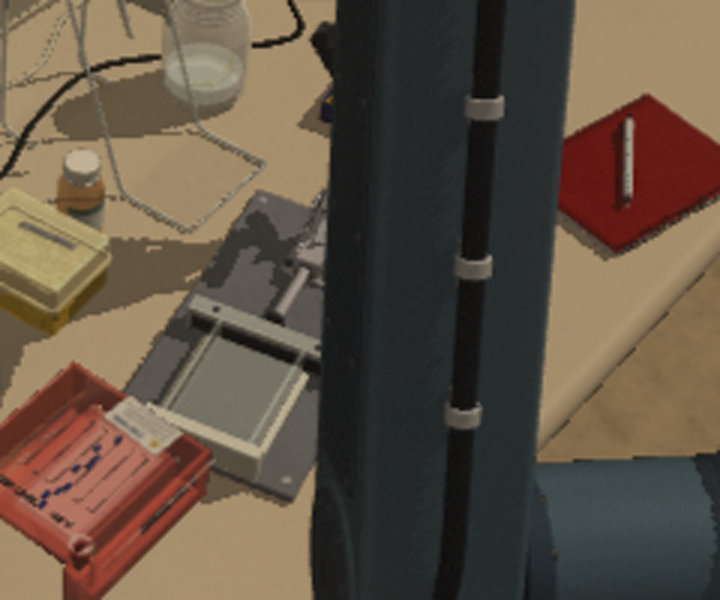

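The spindle has extended and the gate is against the tray end (at about (255,330)). I'll push past dead centre.

{"api": "advance", "payload": {
  "offsets": [0.003, 0, 0.004, 0, 0, 0, 0, 0.006, 0, 0.008, 0, 0, 0, 0, 0.008, 0, 0.012, 0, 0, 0, 0, 0.01, 0, 0.016, 0, 0, 0, 0, 0.012, 0, 0.02, 0, 0, 0, 0, 0.014, 0, 0.024, 0, 0, 0, 0, 0.015, 0, 0.028, 0, 0, 0, 0, 0.015, 0, 0.031, 0, 0, 0, 0]
}}

```text
time_s: 15.28
eef_pos: [0.543, -0.3689, 0.086]
eef_rot: [-0.001, 0.788, -0.616, 0.0]
wrist_force: [-1.4, 1.9, 10.3]
opening: 0.001
grasp_force: 5.6
```

{"api": "advance", "payload": {
  "offsets": [0, 0, 0.003, 0, 0, 0, 0, 0, 0, 0.004, 0, 0, 0, 0, 0, 0, 0.004, 0, 0, 0, 0]
}}

```text
time_s: 15.65
eef_pos: [0.5433, -0.3691, 0.0855]
eef_rot: [-0.0, 0.788, -0.616, 0.001]
wrist_force: [-7.2, 5.8, 20.4]
opening: 0.0
grasp_force: 10.8
```

```bash
python3 -c "
from h import *
go(S,[0,-90,150],yaw=S[2]-np.pi/2)"
```

```text
15.65 d [-0.1345, 0.0007, -0.0646] r [-0.001, -0.001, 0.001] dist 0.149
```

Firmly at the stop (20 N, no motion). Retreat and check.

{"api": "advance", "payload": {
  "offsets": [0, 0, -0.03, 0, 0, 0, 0, 0, 0, -0.08, 0, 0, 0, 0, 0, 0, -0.14, 0, 0, 0, 0, 0.05, 0, -0.17, 0, 0, 0, 0, 0.1, 0, -0.17, 0, 0, 0, 0, 0.15, 0, -0.17, 0, 0, 0, 0, 0.15, 0, -0.17, 0, 0, 0, 0, 0.15, 0, -0.17, 0, 0, 0, 0]
}}

```text
time_s: 16.65
eef_pos: [0.5788, -0.514, 0.251]
eef_rot: [-0.001, 0.788, -0.616, -0.001]
wrist_force: [0.8, -0.6, 1.0]
opening: -0.002
grasp_force: 0.0
```

Run:
```python
from h import *
import cv2
p=vision.camera_params("top"); im=vision.camera("top")
for n,L in [("tip1.45",(0,-150-117*np.sin(1.35),60+117*np.cos(1.35))),("tip1.3",(0,-150-117*np.sin(1.2),60+117*np.cos(1.2))),("g",(75,12.5,36)),("g",(-75,12.5,36)),("g",(75,-7.5,36)),("g",(-75,-7.5,36))]:
    print(n,proj(p,place(S,L)).round(1))
c=cv2.resize(im[195:345,320:520],None,fx=4,fy=4,interpolation=cv2.INTER_CUBIC); cv2.imwrite("pics/t5.png",c)
print(probe_bus.get_obs()['wrist_force'],probe_bus.get_obs()['eef_pos'])
```

```text
tip1.45 [[520.  234.4]]
tip1.3 [[520.2 233.8]]
g [[390.5 237.5]]
g [[408.4 299.7]]
g [[398.7 235.4]]
g [[416.7 297.5]]
[0.56554808 0.61168561 0.70938882] [ 0.57904568 -0.51353493  0.25176493]
```

View pics/t5.png

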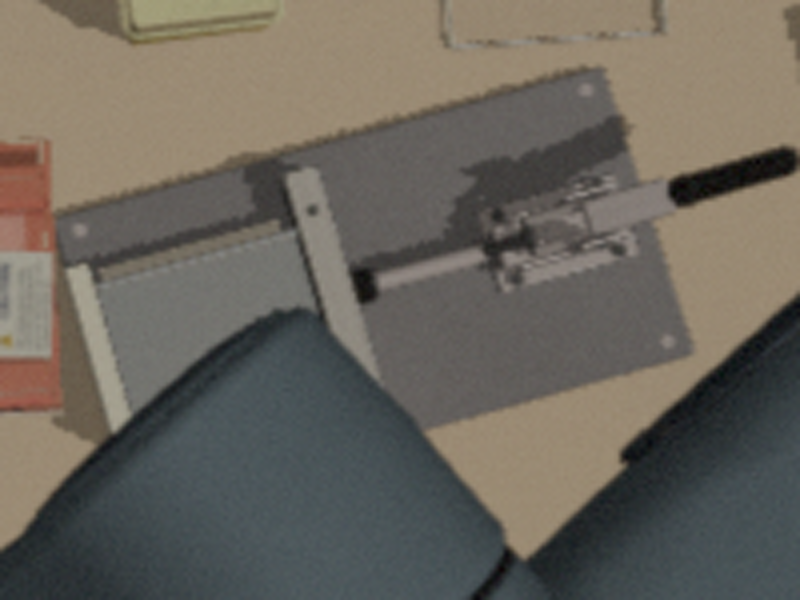

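The view shows the lever fully down (tip at crop (795,160)), the pad against the gate, and the gate flush and parallel at the tray end (corner at (286,172) against (282,170) predicted). Nothing touches the robot. Handing in.

```bash
python3 -c "
from bench import ctrl, vision, job, probe_bus
print(job.hand_in())"
```

```text
the job is handed in; nothing more can be done
None
```

The gate is out of the bin and standing against the tray's open end, the clamp lever is at its stop past dead centre, and the job was handed in at about 17 s; no verdict was returned, and I didn't re-measure the pad force or the bystanders' positions.

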